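# Close the return carton over a power-supply module

## Robot

A 7-joint arm with a two-finger parallel gripper is mounted at the origin on the work surface. World frame = base frame: x ahead of the robot, y to its left, z up, the work surface at z = 0. Lengths are in m, angles in rad, forces in N, time in s.
With the tool pointing down it reaches from about 0.425 to 0.95 m from the base axis. Payload 4.7 kg.
Tool frame: the origin (TCP) lies on the mounting face of the last link; the fingertips stand 182 mm ahead of it and the grasp point (between the pads) lies 164 mm ahead of it; z points along the fingers, y is the direction in which the jaws open and shut (so a half turn about z gives the same grasp; the last joint's range is limited). The gripper opens to 87 mm and grips with 3 to 60 N. Pads are 19 mm wide; open, the fingers measure 117 mm over their backs; the gripper's body (75 mm by 190 mm) begins 51 mm behind the grasp point.
Start: joints at [-1.26, 0.469, -0.049, 1.532, 0.024, 1.141, -0.082], TCP at [0.225, 0.636, 0.405] pointing down, gripper open.
Joint ranges: [-2.59, 2.59], [-0.33, 1.99], [-1.39, 1.29], [0.1, 2.45], [-1.04, 4.18], [0.21, 1.99], [-2.66, 2.66]. Speed limits (rad/s): [2.57, 2.57, 3.14, 3.14, 3.14, 3.14, 3.14].

## Interface

Orientations are given as a rotation vector (axis times angle).
In Python, from plant import env, camera, camera_model, order gives the robot as it stands.
- The arm moves only by the tool play_rows, never from a script. Its argument "increments" is a list that holds one entry, the list of rows, each a list of 7 numbers: the finger opening in mm, from 0 to 87, then the shift along the world's x, y, z normalised to -1 to 1, where 1 is 40 cm, then the turn, a rotation vector about the world's x, y, z normalised to -1 to 1, where 1 is 6 degrees. A call has 1 to 12 rows; each row shifts and turns the commanded pose from where the row before left it; what a row does not reach is not made up. A row lasts 1/12 s, in which the tool goes at most 41.7 mm and 7.16 degrees, less where a joint would pass 70% of its speed; a pose out of reach is approached as far as the arm can. A call with a number of a shift or a turn outside -1 to 1 is refused whole. A call with a gripper value outside its range is refused whole. The fingers move at their own pace and stop on an object; "grip_force" is the grip in N (left out, the last holds). Time passes only in rows, so rows that do not move let the fingers close. It gives the time, the measured TCP pose, the force and the opening at its end, in the units of the state.
- env.get_obs(): the state, without advancing time (a new reading comes with each control period).
- camera(name): name is "scene" or "top"; returns (picture, depth): 384x512x3 uint8, red, green, blue; 384x512 float32, m along the optical axis (not along the pixel's ray), 0 where there is no reading.
- camera_model(name): a dict with "fx", "fy", "cx", "cy" (pixels), "k1" (the pictures are not rectified: a ray, as slopes to the right and down, at radius r is drawn at 1 + k1 r^2 times it, then the intrinsics apply), "view" (4x4, takes a point from world to camera coordinates). Camera axes: x right, y down, z forward; pixel columns grow to the right and rows downward; lengths in m; the calibration is good to about 2 mm. A picture is of the moment at which its call begins. camera_model takes no time and is no camera call.
- order.finish_job(): hands the job in, once; it reports no verdict.
The state is a dict: "time": time; "joints": joint angles; "joint_velocities": joint speeds; "joint_efforts": joint torques, N m; "ee_pos": TCP position; "tcp_rot": TCP orientation; "ft_force": force on the tool from outside, world axes, zero at the start; "torque": the same for the moment, N m; "grip_width": finger opening in m.
Only numpy, scipy, OpenCV 4.12 (cv2) and the standard library are available. Lean on these libraries where they do the work, as an engineer would, in place of code of your own. Each camera call takes 0.05 s, during which the arm holds its last target.

## Task

The power-supply module is standing on its side in the shipping carton and sticks out of the top. Tip it over so that it lies flat on the carton's floor, then close the carton: fold both short end flaps flat first, and after them both long side flaps flat on top. Leave the other things on the bench where they are.

Things in the scene. Friction and masses are not known exactly. Their poses are not given: they have to be found in the camera images.
- carton: Open brown cardboard carton, fixed to the bench: 136 mm across its x, 170 mm along its y, 56 mm high at the short ends, 60 mm at the long sides, walls and floor 4 mm thick. Origin: centre of its underside, on the bench; z up. Its four flaps, 4 mm thick, start open, leaning up and outwards.
- long_a (a joint): Long flap (170 mm wide, 66 mm from crease to free edge) on the carton's -x side. Angle in rad: 0 = folded flat inwards over the carton, 1.57 = upright, more = leaning outwards, stop at 2.4. Starts between 1.9 and 2.25. The crease is stiff enough that the flap stays where it is left (about 0.04 N m moves it); it stops at 0.
- long_b (a joint): Long flap (170 x 66 mm) on the carton's +x side; angle and stiffness as for long_a.
- short_a (a joint): Short flap (128 mm wide, 60 mm from crease to free edge) on the carton's -y end; angle and stiffness as for long_a.
- short_b (a joint): Short flap (128 mm wide, 60 mm from crease to free edge) on the carton's +y end; angle and stiffness as for long_a.
- long_a_hinge (a point): Middle of long_a's crease: carton frame (-68, 0, 60) mm. The closed flap's underside lies at this height, its top 4 mm higher.
- long_b_hinge (a point): Middle of long_b's crease: carton frame (68, 0, 60) mm.
- short_a_hinge (a point): Middle of short_a's crease: carton frame (0, -85, 56) mm; closed, its top lies 4 mm higher, just under the long flaps.
- short_b_hinge (a point): Middle of short_b's crease: carton frame (0, 85, 56) mm.
- long_a_edge (a point): Middle of long_a's free edge, 66 mm from its crease.
- long_b_edge (a point): Middle of long_b's free edge.
- short_a_edge (a point): Middle of short_a's free edge.
- short_b_edge (a point): Middle of short_b's free edge.
- module: Loose aluminium block 34 x 120 x 70 mm (its own x, y, z), 0.25 to 0.5 kg. Starts standing in the carton on its 34 x 120 side, axes along the carton's, 14 to 20 mm from the inner -x wall, its top 74 mm above the bench. Pushed near the top towards the carton's +x it falls over flat into the free space. Origin: centre of the side it starts on; z points from there to the starting top.
- module_center (a point): Centre of the module; 21 mm above the bench when the module lies flat in the carton.
- meter: Bystander: yellow multimeter lying flat, 150 x 80 x 44 mm, to the right of the carton. Origin: centre of its underside.
- tape_roll: Bystander: roll of brown packing tape lying flat, 110 mm across, 48 mm high, to the left of the carton. Origin: centre of its underside.
- screwdriver: Bystander: screwdriver 190 mm long lying on the bench near the robot, on the right.
Mind the look-alikes: they are no part of the job. Of the things shaped like the carton, the brown one is meant.

How it is judged:
By the outcome, as a careful person would: the job done as asked, in the order asked, and still so for the second after the job is handed in, with the robot touching nothing.
It also fails if it takes over 51 s, if anything falls off the work surface, if the arm or the gripper's body presses on something with over 40 N, if the wrist force passes 120 N, or if a joint passes its speed limit or range.

## Working session

There is one attempt and no reset: what is moved stays moved. The work goes in short steps, Python scripts to look and compute and a tool call to move; the robot and the scene stay as the last step left them, time stands still between calls to the robot, and variables do not carry over. Pictures are saved under pics/ and viewed, and the job is handed in when it is done.

Besides the shell and the picture viewer there is one more tool, called as name([rows], argument=value, ...), one row to a line, values as JSON. play_rows: Moves the arm, as the interface text tells. Scaled input: -1 to 1 covers 40 cm each way for a shift and 6 degrees each way for a turn. Its arguments: {"type":"object","properties":{"increments":{"type":"array"},"grip_force":{"type":"number"}},"required":["increments"]}

```bash
ls; mkdir -p pics; python3 - <<'E'
from plant import env,camera,camera_model,order
import cv2,numpy as np
o=env.get_obs()
print({k:np.round(v,3) for k,v in o.items()})
for n in("scene","top"):
    p,d=camera(n); cv2.imwrite(f"pics/{n}0.png",cv2.cvtColor(p,cv2.COLOR_RGB2BGR)); np.save(f"pics/{n}0d.npy",d); np.save(f"pics/{n}0p.npy",p)
    m=camera_model(n);print({k:np.round(v,4).tolist() for k,v in m.items()})
E
```

```text
pics
{'time': np.float64(0.0), 'joints': array([-1.26 ,  0.469, -0.049,  1.534,  0.024,  1.141, -0.082]), 'joint_velocities': array([ 0.001,  0.002,  0.001,  0.001,  0.   , -0.   ,  0.001]), 'joint_efforts': array([-1.0000e-03, -5.0797e+01, -8.1000e-02, -2.3616e+01, -6.1000e-02,
        3.8000e-02,  0.0000e+00]), 'ee_pos': array([0.225, 0.636, 0.404]), 'tcp_rot': array([-5.310e-01, -3.096e+00,  3.000e-03]), 'ft_force': array([ 0.055, -0.565, -0.002]), 'torque': array([-0.022,  0.005,  0.01 ]), 'grip_width': np.float64(0.087)}
{'fx': 366.3416, 'fy': 366.3416, 'cx': 253.9459, 'cy': 184.3354, 'k1': 0.0319, 'view': [[-0.4608, 0.8874, -0.0146, 0.2508], [0.5887, 0.2933, -0.7532, -0.2291], [-0.6641, -0.3557, -0.6576, 1.5886], [0.0, 0.0, 0.0, 1.0]]}
{'fx': 382.2291, 'fy': 382.2291, 'cx': 253.3758, 'cy': 193.7721, 'k1': -0.0523, 'view': [[-0.01, -0.9999, -0.0041, -0.0067], [-0.9922, 0.0104, -0.1241, 0.4961], [0.1242, 0.0028, -0.9923, 1.1602], [0.0, 0.0, 0.0, 1.0]]}
```

View pics/scene0.png

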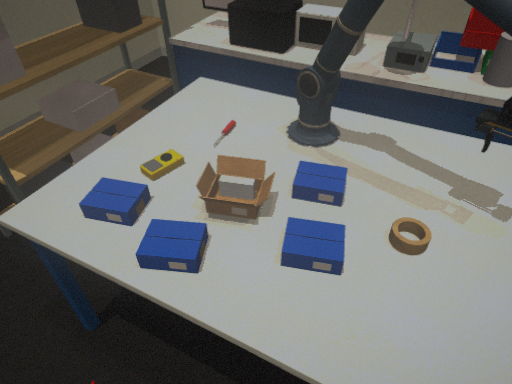

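View pics/top0.png

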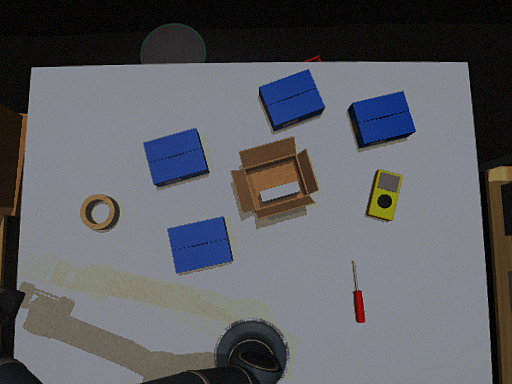

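The brown open carton is at top px (275,182) and scene px (238,188). The look-alikes are four closed blue cartons, at top px (291,99), (381,119), (176,157) and (200,244). The brown one is the target. Next I'll check it in a close crop and measure it.

```bash
cat > h.py <<'E'
from plant import env,camera,camera_model,order
import cv2,numpy as np
def model(n):
    m=camera_model(n); V=np.array(m['view']); K=np.array([[m['fx'],0,m['cx']],[0,m['fy'],m['cy']],[0,0,1]]); D=np.array([m['k1'],0,0,0,0.]); return V,K,D
def cloud(n,d):
    V,K,D=model(n); h,w=d.shape
    u,v=np.meshgrid(np.arange(w),np.arange(h)); p=np.stack([u,v],-1).reshape(-1,1,2).astype(float)
    s=cv2.undistortPoints(p,K,D).reshape(h,w,2)
    c=np.concatenate([s*d[...,None],d[...,None]],-1)
    P=(c-V[:3,3])@V[:3,:3]; P[d<=0]=np.nan; return P
def proj(n,P):
    V,K,D=model(n); r,_=cv2.Rodrigues(V[:3,:3]); return cv2.projectPoints(np.asarray(P,float).reshape(-1,1,3),r,V[:3,3],K,D)[0].reshape(-1,2)
def ray(n,uv,z):
    V,K,D=model(n); s=cv2.undistortPoints(np.array(uv,float).reshape(-1,1,2),K,D).reshape(-1,2)
    dirs=np.c_[s,np.ones(len(s))]@V[:3,:3]; o=-V[:3,:3].T@V[:3,3]; return o+dirs*((z-o[2])/dirs[:,2])[:,None]
def shot(n,tag,box=None,s=4):
    p,d=camera(n); np.save(f'pics/{n}{tag}p.npy',p); np.save(f'pics/{n}{tag}d.npy',d)
    i=cv2.cvtColor(p,cv2.COLOR_RGB2BGR)
    if box: x0,y0,x1,y1=box; i=cv2.resize(i[y0:y1,x0:x1],None,fx=s,fy=s,interpolation=cv2.INTER_CUBIC)
    cv2.imwrite(f'pics/{n}{tag}.png',i); return p,d
E
python3 - <<'E'
from h import *
for n,b,s in(("top",(215,125,335,240),5),("scene",(185,140,290,230),6)):
    p=np.load(f'pics/{n}0p.npy');x0,y0,x1,y1=b
    cv2.imwrite(f'pics/{n}0c.png',cv2.resize(cv2.cvtColor(p,cv2.COLOR_RGB2BGR)[y0:y1,x0:x1],None,fx=s,fy=s,interpolation=cv2.INTER_CUBIC))
P=cloud("top",np.load('pics/top0d.npy'))
for v in range(132,232,5): print(v,' '.join('%4d'%(1000*P[v,u,2]) if P[v,u,2]==P[v,u,2] else '   .' for u in range(222,332,5)))
E
```

```text
132   -4   -3   -4    0   -1   -4   -3    1    0    0    0   -2    0    0   -3    4   -2   -6    2    0   -2   -1
137    0    0    0    0    2   -1   -1   -1    0    5    0    0    0    0  107   -1    0   -6    0    1    0   -4
142    0   -1   -5    0   -2    0   -3   -2    1   -2  112  107  102  103   95    3    2   -1   -3    0    1    1
147    2   -4    3    0    3    0  108  111  101  100  101   91   86   84   79   -1   -1    1    0   -1    0   -2
152    0   -5    0    0  103   99  100   93   90   87   84   79   74   71   60    0   88  107    0    2   -4    2
157   -2    0   -3    0   90   87   84   80   75   70   69   61   61   54   30   54   79  104   -4   -3   -1   -3
162   -2   -3   -1   -1   77   74   68   65   62   59   40   17    3    2    3   48   75   96    0    1    5   -4
167   -1   -1   -3   -1    1   53   48   28    4    5    1    5    4    3    5   21   65   89  111    0    3   -6
172    0    0   99   84   62    1    1    4    1    3    2    0    0    6    6    4   55   85  110   -1   -2   -1
177    0    0  101   83   67    3    0    2    0   -1    2    6    4    1 
[... 479 characters left out ...]
1    0    0    2
202   -2    1    0    1   96   73   60    7   49    4    1    4   60   67   78   86   95  107  118   -5    4    0
207   -3   -1    3    0  102   85   69    0   59   56   69   81   90  102  113  114    0    0    0    0    0    0
212    0   -1   -2   -2   -4   -3    0   80   90   96  107  117  116   -1   -2   -1    0   -2   -1    0    2   -2
217   63    0   -1   -1   -2    0    1   -3  118    1   -1    0   -3    2   -1   -4    0   -3   -3    0   -5    0
222   60    1   -7   -2   -3   -2    3   -2   -7    0    0    1    2    0   -1    0    0    1   -3   -1    1   -5
227   59   -3    .    0    1   -3   -2   -2    1    0   -2   -2    4   -2   -1   -3   -1    0   -4   -3    0    4
```

View pics/top0c.png

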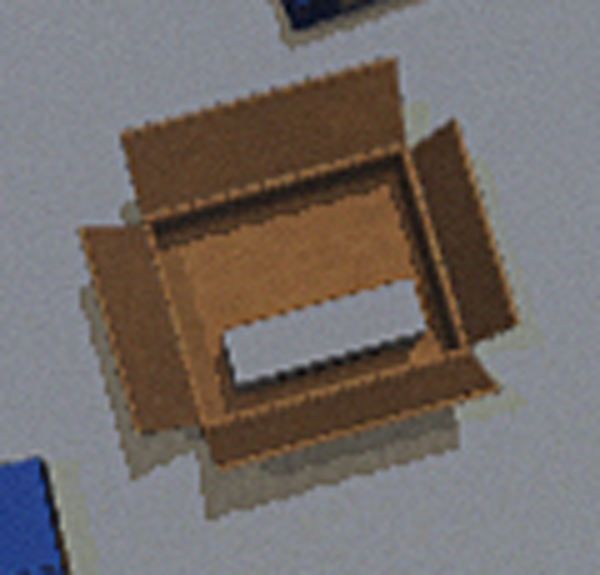

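View pics/scene0c.png

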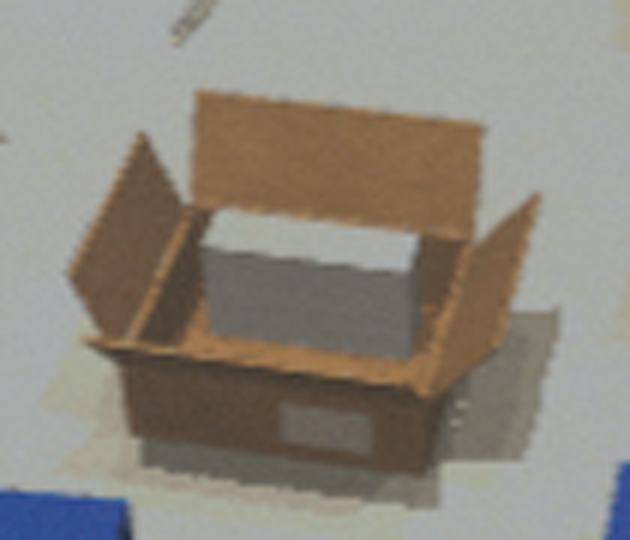

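```bash
python3 - <<'E'
from h import *
f=lambda c:np.array(c)/5+[215,125]-0.4
C=ray("top",f([(148,221),(405,150),(465,350),(207,425)]),.06)  # +x+y, +x-y, -x-y, -x+y
print(np.round(C*1000,0)); c=C.mean(0); print(c)
ey=(C[0]+C[3]-C[1]-C[2]); ex=(C[0]+C[1]-C[2]-C[3]); print(np.linalg.norm(ey)/2,np.linalg.norm(ex)/2,np.degrees(np.arctan2(-ey[0],ey[1])),np.degrees(np.arctan2(ex[1],ex[0])))
# module top via mask
p=np.load('pics/top0p.npy').astype(int);P=cloud("top",np.load('pics/top0d.npy'))
P0=P[...,2]
m=(abs(P0-.074)<.01)&(p.max(-1)-p.min(-1)<25); m[:180]=0;m[205:]=0;m[:,:255]=0;m[:,305:]=0
uv=np.argwhere(m)[:,::-1]; print(len(uv))
Q=ray("top",uv,.074)[:,:2]*1000
print(cv2.minAreaRect(Q.astype(np.float32)))
def frame(X,c,yaw):
    a=np.radians(yaw);return (X-c)@np.array([[np.cos(a),-np.sin(a)],[np.sin(a),np.cos(a)]])
for src in("top","scene"):
    PP=cloud(src,np.load(f'pics/{src}0d.npy'));
    yaw=np.degrees(np.arctan2(-ey[0],ey[1]))
    q=frame(PP[...,:2]-0,c[:2],yaw)
    z=PP[...,2]
    X=q[...,0]*1000;Y=q[...,1]*1000;Z=z*1000
    near=(abs(X)<140)&(abs(Y)<160)&(Z>66)&((p if src=='top' else np.load('pics/scene0p.npy').astype(int)).ptp(-1) if False else True)
    for nm,s,al,hz in(("long_a",-X-68,abs(Y)<80,60),("long_b",X-68,abs(Y)<80,60),("short_a",-Y-85,abs(X)<55,56),("short_b",Y-85,abs(X)<55,56)):
        k=near&al&(s>3)&(Z>hz+12)&(Z<140)
        if k.sum()>5:
            ang=np.arctan2(Z[k]-hz,-s[k]); r=np.hypot(Z[k]-hz,s[k]); print(src,nm,k.sum(),np.median(ang).round(2),ang.std().round(2),np.percentile(r,95).round())
Qf=frame(Q/1000,c[:2],yaw)*1000; print(np.percentile(Qf,[1,50,99],axis=0))
E
```

```text
[[ 570.   15.   60.]
 [ 613. -143.   60.]
 [ 488. -177.   60.]
 [ 444.  -19.   60.]]
[ 0.52868216 -0.08093207  0.06      ]
0.16387952998847816 0.1297270610710219 15.371368417636651 15.266289276517197
441
((498.5579833984375, -90.42919921875), (33.83787155151367, 118.64189910888672), 15.233346939086914)
top long_a 416 1.98 0.04 66.0
top long_b 721 2.27 0.05 66.0
top short_a 331 1.94 0.04 60.0
top short_b 361 2.24 0.04 60.0
scene long_a 637 1.93 0.07 64.0
scene long_b 170 2.32 0.06 70.0
scene short_a 252 1.91 0.04 60.0
scene short_b 164 2.23 0.03 61.0
[[-48.06485071 -59.18470825]
 [-31.52338067  -1.20318804]
 [-14.89719955  56.91607824]]
```

The crop confirms the choice: an open brown carton with the aluminium module along its near (robot) wall, so that side is -x. The carton centre is about (0.529,-0.081) with yaw 15.3°. The module top is at x_c -48..-15, as specified. Now moving in with the fingers closed.

play_rows([
  [[0,0.0575,-0.075,0,0,0,-1],[0,0.0575,-0.075,0,0,0,-1],[0,0.0575,-0.075,0,0,0,-1],[0,0.0575,-0.075,0,0,0,-1],[0,0.0575,-0.075,0,0,0,-1],[0,0.0575,-0.075,0,0,0,-1],[0,0.0575,-0.075,0,0,0,-1],[0,0.0575,-0.075,0,0,0,-1],[0,0.0575,-0.075,0,0,0,-1],[0,0.0575,-0.075,0,0,0,-1],[0,0.0575,-0.075,0,0,0,-1],[0,0.0575,-0.075,0,0,0,-1]],
], grip_force=20)

```text
time: 1.1
ee_pos: [0.5015, 0.2747, 0.4046]
tcp_rot: [-2.255, -2.187, 0.001]
ft_force: [1.4, 0.8, -0.3]
grip_width: 0.0152
```

play_rows([
  [[0,0,-0.075,0,0,0,-1],[0,0,-0.075,0,0,0,-1],[0,0,-0.075,0,0,0,-1],[0,0,-0.075,0,0,0,-1],[0,0,-0.075,0,0,0,-1],[0,0,-0.075,0,0,0,-1],[0,0,-0.075,0,0,0,-1],[0,0,-0.075,0,0,0,-1],[0,0,-0.075,0,0,0,-1],[0,0,-0.075,0,0,0,-1],[0,0,-0.075,0,0,0,-1],[0,0,-0.075,0,0,0,-1]],
])

```text
time: 2.1
ee_pos: [0.5005, -0.0849, 0.4046]
tcp_rot: [-3.11, -0.444, 0.0]
ft_force: [-0.4, -0.7, -0.5]
grip_width: 0.0007
```

```bash
cat >> h.py <<'E'
from scipy.spatial.transform import Rotation as Ro
C0=np.array([.529,-.081]); YAW=np.radians(15.3)
Rc=np.array([[np.cos(YAW),-np.sin(YAW)],[np.sin(YAW),np.cos(YAW)]])
def st():
    o=env.get_obs(); R=Ro.from_rotvec(o['tcp_rot']).as_matrix(); tip=o['ee_pos']+.182*R[:,2]
    print('t %.2f tip_c'%o['time'],np.round(1000*(tip[:2]-C0)@Rc,1),'z %.1f'%(tip[2]*1000),'tcp',np.round(o['ee_pos'],4),'jawyaw %.1f'%np.degrees(np.arctan2(R[1,1],R[0,1])),'toolz',np.round(R[:,2],3),'F',np.round(o['ft_force'],1),'q',np.round(o['joints'],2),'g',o['grip_width'])
    return tip
def go(dx,dy): # carton mm -> normalised world
    w=Rc@np.array([dx,dy]); return np.round(w/400,4)
E
python3 -c "
from h import *
t=st(); c=1000*(t[:2]-C0)@Rc; print(go(-60-c[0],0-c[1]))
for a in((10,0),(0,10)):print(a,go(*a))"
```

```text
t 2.10 tip_c [-28.6   3.8] z 222.6 tcp [ 0.5005 -0.0849  0.4046] jawyaw -73.8 toolz [-0.  0. -1.] F [-0.4 -0.7 -0.5] q [-0.54  0.23  0.74  1.96 -0.18  1.02 -1.01] g 0.0007008620099721499
[-0.0732 -0.0299]
(10, 0) [0.0241 0.0066]
(0, 10) [-0.0066  0.0241]
```

play_rows([
  [[0,-0.0183,-0.0075,0,0,0,-0.15],[0,-0.0183,-0.0075,0,0,0,0],[0,-0.0183,-0.0075,0,0,0,0],[0,-0.0183,-0.0075,0,0,0,0],[0,0,0,-0.055,0,0,0],[0,0,0,-0.055,0,0,0],[0,0,0,-0.055,0,0,0],[0,0,0,-0.055,0,0,0],[0,0,0,-0.055,0,0,0],[0,0,0,-0.055,0,0,0],[0,0,0,0,0,0,0]],
])

```text
time: 3.02
ee_pos: [0.4699, -0.0938, 0.2696]
tcp_rot: [-3.11, -0.432, 0.012]
ft_force: [-0.9, -0.6, 0.5]
grip_width: 0.0003
```

```bash
python3 -c "
from h import *
st(); shot('scene','1',(185,130,295,230),6); shot('top','1',(215,125,335,240),5)"
```

```text
t 3.02 tip_c [-61.7   3.8] z 87.6 tcp [ 0.4699 -0.0938  0.2696] jawyaw -74.2 toolz [-0.008  0.001 -1.   ] F [-0.9 -0.6  0.5] q [-0.42  0.39  0.65  2.15 -0.35  0.72 -0.82] g 0.0002563245407012924
```

View pics/scene1.png

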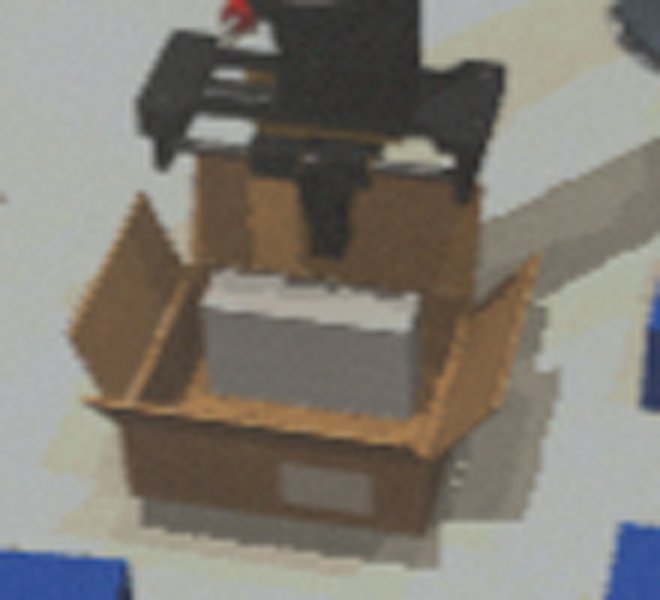

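View pics/top1.png

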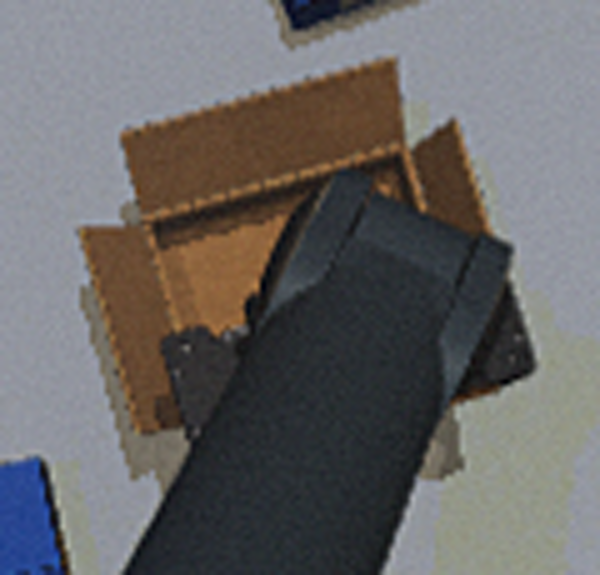

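play_rows([
  [[0,0.002,0.0005,-0.018,0,0,0],[0,0.002,0.0005,-0.018,0,0,0],[0,0,0,-0.018,0,0,0],[0,0,0,0,0,0,0]],
])

```text
time: 3.45
ee_pos: [0.4736, -0.0955, 0.2518]
tcp_rot: [-3.112, -0.427, -0.002]
ft_force: [-1.0, -1.0, 0.3]
grip_width: 0.0002
```

```bash
python3 -c "
from h import *
st()"
```

```text
t 3.45 tip_c [-57.    0.6] z 69.8 tcp [ 0.4736 -0.0955  0.2518] jawyaw -74.4 toolz [ 0.001  0.    -1.   ] F [-1.  -1.   0.3] q [-0.39  0.42  0.63  2.15 -0.39  0.68 -0.79] g 0.00021596445560423684
```

play_rows([
  [[0,0,0,-0.01,0,0,0],[0,0.0121,0.0033,0,0,0,0],[0,0.0121,0.0033,0,0,0,0],[0,0.0121,0.0033,0,0,0,0],[0,0.0121,0.0033,0,0,0,0],[0,0.0121,0.0033,0,0,0,0],[0,0.0121,0.0033,0,0,0,0]],
])

```text
time: 4.03
ee_pos: [0.5033, -0.0868, 0.2472]
tcp_rot: [3.112, 0.428, 0.001]
ft_force: [-0.1, 0.4, -0.3]
grip_width: 0.0008
```

```bash
python3 -c "
from h import *
st(); shot('scene','2',(185,130,295,230),6)"
```

```text
t 4.03 tip_c [-26.2   1.1] z 65.2 tcp [ 0.5033 -0.0868  0.2472] jawyaw -74.3 toolz [ 0.001 -0.    -1.   ] F [-0.1  0.4 -0.3] q [-0.39  0.47  0.61  2.09 -0.41  0.7  -0.8 ] g 0.000759318584618755
```

View pics/scene2.png

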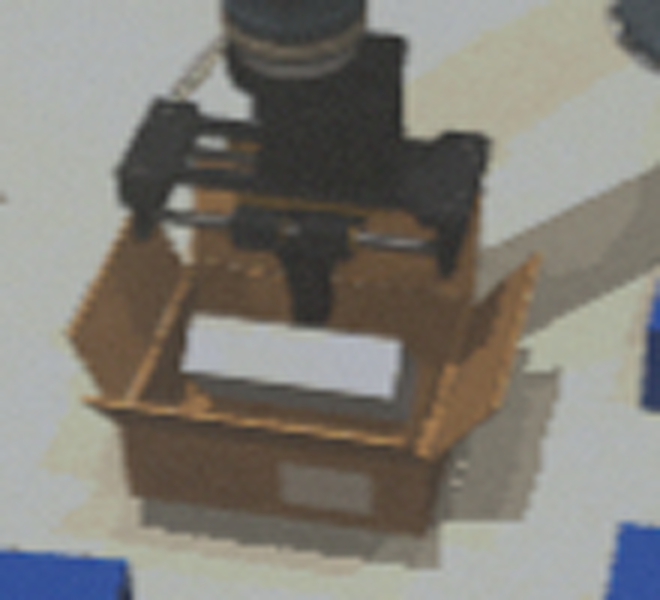

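The module is tilting towards +x (top face at px (290,355) in the crop), so I'll keep pushing.

play_rows([
  [[0,0.0121,0.0033,0,0,0,0],[0,0.0121,0.0033,0,0,0,0],[0,0.0121,0.0033,0,0,0,0],[0,0.0121,0.0033,0,0,0,0],[0,0,0,0,0,0,0],[0,0,0,0,0,0,0]],
])

```text
time: 4.58
ee_pos: [0.5219, -0.0819, 0.2471]
tcp_rot: [3.112, 0.428, 0.0]
ft_force: [-0.1, 0.7, -0.5]
grip_width: 0.0002
```

```bash
python3 -c "
from h import *
st(); shot('scene','3',(185,130,295,230),6)"
```

```text
t 4.58 tip_c [-7.1  1. ] z 65.1 tcp [ 0.5219 -0.0819  0.2471] jawyaw -74.4 toolz [ 0. -0. -1.] F [-0.1  0.7 -0.5] q [-0.39  0.49  0.61  2.05 -0.42  0.72 -0.82] g 0.00016082957661516612
```

View pics/scene3.png

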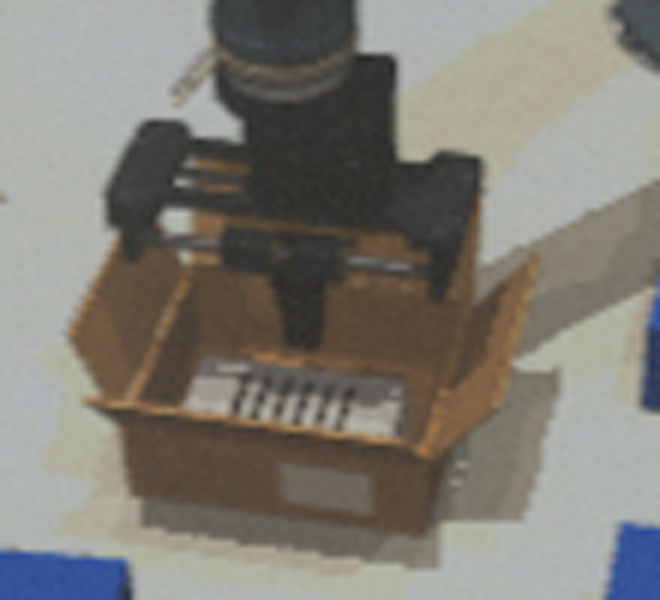

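The module is lying flat, vents facing up at crop px (300,395). Next I'll lift and go outside the short_a flap.

play_rows([
  [[0,0,0,0.07,0,0,0],[0,0,0,0.07,0,0,0],[0,0,0,0.07,0,0,0],[0,0.018,-0.068,0,0,0,0],[0,0.018,-0.068,0,0,0,0],[0,0.018,-0.068,0,0,0,0],[0,0.018,-0.068,0,0,0,0],[0,0.018,-0.068,0,0,0,0],[0,0,0,0,0,0,0]],
])

```text
time: 5.38
ee_pos: [0.557, -0.224, 0.3319]
tcp_rot: [3.109, 0.415, 0.002]
ft_force: [0.6, -0.7, 0.3]
grip_width: 0.0005
```

```bash
cat >> h.py <<'E'
def flaps(n,d):
    PP=cloud(n,d); q=(PP[...,:2]-C0)@Rc*1000; X=q[...,0];Y=q[...,1];Z=PP[...,2]*1000
    return X,Y,Z
E
python3 - <<'E'
from h import *
st(); p,d=shot('top','4',(215,125,335,240),5)
X,Y,Z=flaps('top',d)
for x in range(-60,70,10):
    print(x,[int(np.nanmedian(Z[(abs(X-x)<5)&(abs(Y-y)<8)])) if ((abs(X-x)<5)&(abs(Y-y)<8)).any() else None for y in range(-75,80,15)])
E
```

```text
t 5.38 tip_c [ -10.7 -146.4] z 149.9 tcp [ 0.557  -0.224   0.3319] jawyaw -74.8 toolz [ 0.002 -0.005 -1.   ] F [ 0.6 -0.7  0.3] q [-0.19  0.49  0.69  1.83 -0.37  0.96 -0.65] g 0.0005268007975374057
-60 [571, 578, 581, 580, 573, 4, 31, 55, 57, 5, 56]
-50 [566, 569, 569, 562, 3, 3, 3, 2, 3, 3, 2]
-40 [557, 558, 552, 2, 3, 4, 3, 2, 4, 3, 4]
-30 [546, 540, 5, 2, 1, 1, 4, 3, 3, 4, 3]
-20 [530, 260, 4, 4, 3, 2, 2, 2, 2, 1, 5]
-10 [262, 258, 37, 34, 34, 34, 35, 33, 34, 4, 3]
0 [55, 260, 37, 37, 37, 37, 37, 37, 36, 8, 3]
10 [258, 260, 37, 38, 36, 37, 37, 36, 37, 5, 2]
20 [51, 259, 37, 37, 37, 38, 37, 36, 36, 5, 5]
30 [11, 37, 37, 37, 38, 37, 38, 37, 37, 14, 4]
40 [6, 35, 36, 37, 37, 36, 37, 37, 38, 5, 3]
50 [6, 36, 36, 37, 36, 37, 36, 36, 36, 6, 3]
60 [4, 3, 6, 9, 33, 7, 6, 37, 21, 4, 2]
```

View pics/top4.png

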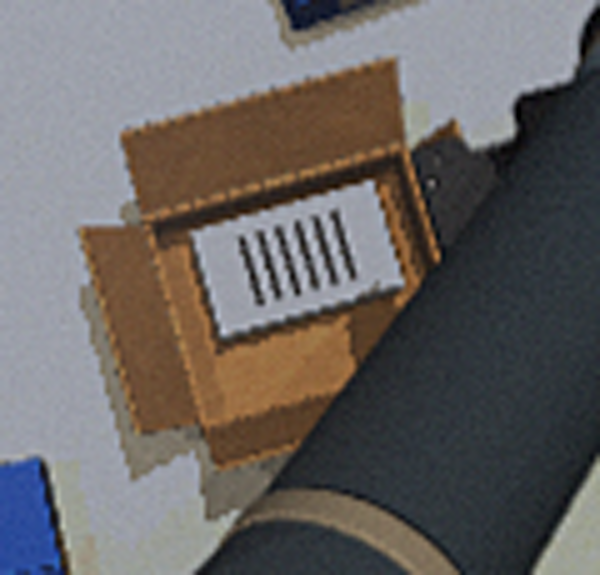

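play_rows([
  [[0,0,0,-0.046,0,0,0],[0,0,0,-0.046,0,0,0],[0,0,0,-0.046,0,0,0],[0,0,0,0,0,0,0],[0,-0.0079,0.0289,0,0,0,0],[0,-0.0079,0.0289,0,0,0,0],[0,-0.0079,0.0289,0,0,0,0],[0,-0.0079,0.0289,0,0,0,0],[0,-0.0079,0.0289,0,0,0,0],[0,0,0,0,0,0,0]],
])

```text
time: 6.27
ee_pos: [0.5415, -0.1567, 0.2761]
tcp_rot: [-3.109, -0.433, 0.0]
ft_force: [0.1, 0.1, -0.3]
grip_width: 0.0002
```

```bash
python3 -c "
from h import *
st(); shot('scene','5',(185,130,295,230),6)"
```

```text
t 6.27 tip_c [ -7.8 -75.8] z 94.1 tcp [ 0.5415 -0.1567  0.2761] jawyaw -74.1 toolz [-0.     0.003 -1.   ] F [ 0.1  0.1 -0.3] q [-0.28  0.5   0.65  1.95 -0.41  0.82 -0.7 ] g 0.00015615312141137842
```

View pics/scene5.png

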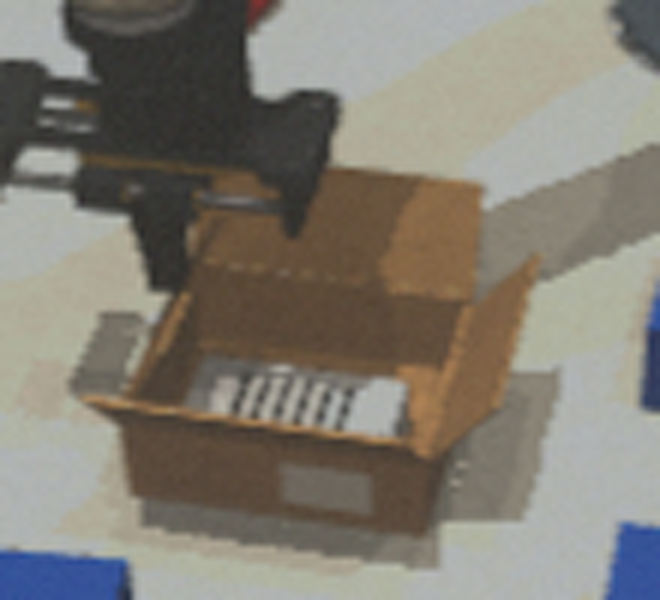

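```bash
python3 -c "
from h import *
p,d=shot('top','5',(215,125,335,240),5)
d=np.load('pics/scene5d.npy');X,Y,Z=flaps('scene',d)
for v in range(172,200,3): print(v,[(int(X[v,u]),int(Y[v,u]),int(Z[v,u])) for u in range(200,222,3)])
"
```

```text
172 [(-131, -171, -1), (-131, -159, 0), (-131, -147, 1), (2, -81, 120), (2, -71, 120), (-13, -66, 109), (-18, -58, 106), (-67, -65, 65)]
175 [(-109, -163, 2), (-114, -153, 0), (-116, -142, 0), (5, -81, 109), (4, -71, 110), (-9, -66, 99), (-62, -75, 54), (-63, -64, 55)]
178 [(-91, -157, 3), (-95, -147, 1), (-102, -138, -2), (5, -83, 96), (5, -72, 97), (15, -58, 108), (-61, -76, 41), (-59, -64, 45)]
181 [(-82, -155, -2), (-79, -142, 1), (-84, -132, 0), (-83, -120, 2), (-4, -77, 75), (-40, -80, 45), (-64, -78, 24), (-63, -67, 27)]
184 [(-61, -147, 1), (-68, -139, -2), (-66, -126, 1), (-71, -117, -2), (40, -61, 103), (-33, -79, 37), (-59, -77, 15), (-61, -67, 15)]
187 [(-45, -142, 1), (-47, -131, 2), (-53, -122, -1), (23, -79, 72), (58, -55, 107), (-31, -79, 25), (-55, -77, 4), (-56, -66, 5)]
190 [(-30, -137, 1), (-32, -126, 1), (-31, -115, 4), (64, -64, 98), (2, -79, 40), (-28, -79, 13), (-2, -59, 39), (-9, -50, 35)]
193 [(-15, -132, 1), (-19, -122, 0), (45, -84, 64), (28, -80, 50), (2, -80, 27), (-21, -78, 5), (11, -55, 39), (11, -44, 41)]
196 [(109, -77, 111), (-5, -118, -1), (65, -76, 71), (30, -80, 38), (5, -80, 15), (-5, -73, 6), (28, -49, 42), (25, -40, 40)]
199 [(11, -123, -1), (89, -78, 79), (98, -64, 90), (104, -51, 98), (108, -40, 104), (111, -29, 108), (112, -19, 111), (112, -9, 113)]
```

View pics/top5.png

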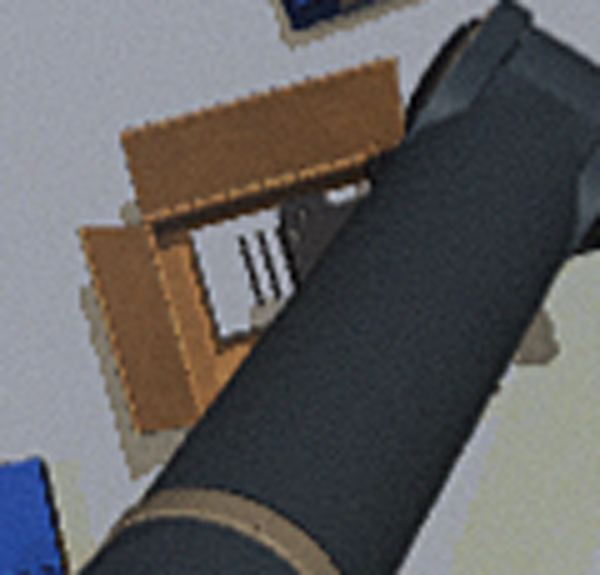

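Depth points at (40..64,-60,~103) lie on the flap at about 60° inwards, so it is following. Next I'll press it down.

play_rows([
  [[0,-0.0033,0.012,-0.0175,0,0,0],[0,-0.0033,0.012,-0.0175,0,0,0],[0,-0.0033,0.012,-0.0175,0,0,0],[0,-0.0033,0.012,-0.0175,0,0,0],[0,-0.0033,0.012,-0.0175,0,0,0],[0,0,0,0,0,0,0],[0,0,0,0,0,0,0]],
])

```text
time: 6.95
ee_pos: [0.5354, -0.1377, 0.2424]
tcp_rot: [3.111, 0.425, 0.002]
ft_force: [-2.0, -2.8, 16.1]
grip_width: 0.0005
```

```bash
python3 -c "
from h import *
st(); shot('scene','6',(185,130,295,230),6)"
```

```text
t 6.95 tip_c [ -8.6 -56.7] z 60.4 tcp [ 0.5354 -0.1377  0.2424] jawyaw -74.4 toolz [ 0.002 -0.001 -1.   ] F [-2.  -2.8 16.1] q [-0.29  0.54  0.62  2.   -0.45  0.74 -0.7 ] g 0.0005423042369747458
```

View pics/scene6.png

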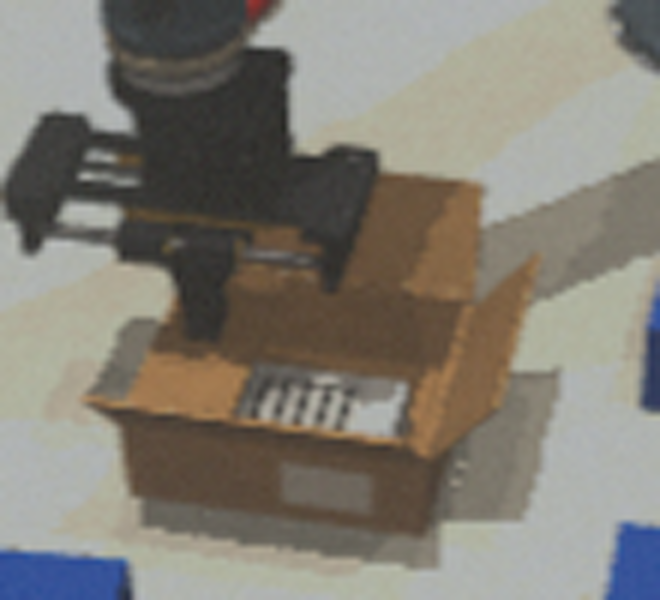

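Short_a is flat: tip z 60.4 with 16 N on it. Now short_b.

play_rows([
  [[0,0,0,0.08,0,0,0],[0,0,0,0.08,0,0,0],[0,0,0,0.07,0,0,0],[0,-0.023,0.088,0,0,0,0],[0,-0.023,0.088,0,0,0,0],[0,-0.023,0.088,0,0,0,0],[0,-0.023,0.088,0,0,0,0],[0,-0.023,0.088,0,0,0,0],[0,-0.023,0.088,0,0,0,0],[0,0,0,0,0,0,0]],
])

```text
time: 7.83
ee_pos: [0.4777, 0.0827, 0.3313]
tcp_rot: [-3.106, -0.446, 0.007]
ft_force: [0.7, -0.1, 0.5]
grip_width: 0.0003
```

```bash
python3 -c "
from h import *
st()"
```

```text
t 7.83 tip_c [ -7.  172.2] z 149.3 tcp [0.4777 0.0827 0.3313] jawyaw -73.7 toolz [-0.005  0.003 -1.   ] F [ 0.7 -0.1  0.5] q [-0.83  0.29  0.69  2.08 -0.25  0.85 -1.28] g 0.00032085063726195644
```

play_rows([
  [[0,0,0,-0.049,0,0,0],[0,0,0,-0.049,0,0,0],[0,0,0,-0.049,0,0,0],[0,0.0079,-0.0289,0,0,0,0],[0,0.0079,-0.0289,0,0,0,0],[0,0.0079,-0.0289,0,0,0,0],[0,0.0079,-0.0289,0,0,0,0],[0,0.0079,-0.0289,0,0,0,0],[0,0.0079,-0.0289,0,0,0,0],[0,0.0079,-0.0289,0,0,0,0],[0,0.0079,-0.0289,0,0,0,0],[0,0,0,0,0,0,0]],
])

```text
time: 8.83
ee_pos: [0.505, -0.0191, 0.2734]
tcp_rot: [3.112, 0.422, -0.003]
ft_force: [0.3, -0.4, -0.0]
grip_width: 0.0004
```

```bash
python3 -c "
from h import *
st(); shot('scene','7',(185,130,295,230),6)"
```

```text
t 8.83 tip_c [-7.1 65.9] z 91.4 tcp [ 0.505  -0.0191  0.2734] jawyaw -74.5 toolz [-0.002 -0.001 -1.   ] F [ 0.3 -0.4 -0. ] q [-0.56  0.42  0.64  2.09 -0.36  0.75 -0.98] g 0.0004090936184167958
```

View pics/scene7.png

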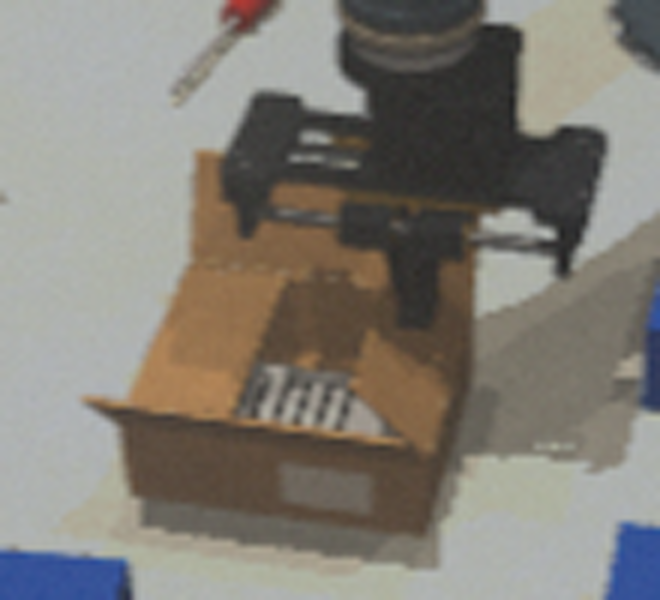

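play_rows([
  [[0,0.0024,-0.0087,-0.016,0,0,0],[0,0.0024,-0.0087,-0.016,0,0,0],[0,0.0024,-0.0087,-0.016,0,0,0],[0,0.0024,-0.0087,-0.016,0,0,0],[0,0.0024,-0.0087,-0.016,0,0,0],[0,0,0,0,0,0,0],[0,0,0,0,0,0,0]],
])

```text
time: 9.47
ee_pos: [0.5101, -0.0343, 0.2424]
tcp_rot: [-3.109, -0.427, 0.003]
ft_force: [-4.6, 4.1, 11.8]
grip_width: 0.0002
```

```bash
python3 -c "
from h import *
t=st(); shot('scene','8',(185,130,295,230),6)
c=1000*(t[:2]-C0)@Rc; print(go(-120-c[0],-40-c[1]))"
```

```text
t 9.47 tip_c [-6.2 50.6] z 60.4 tcp [ 0.5101 -0.0343  0.2424] jawyaw -74.4 toolz [-0.002  0.003 -1.   ] F [-4.6  4.1 11.8] q [-0.48  0.47  0.6   2.09 -0.42  0.69 -0.9 ] g 0.000245365512027184
[-0.2146 -0.2936]
```

View pics/scene8.png

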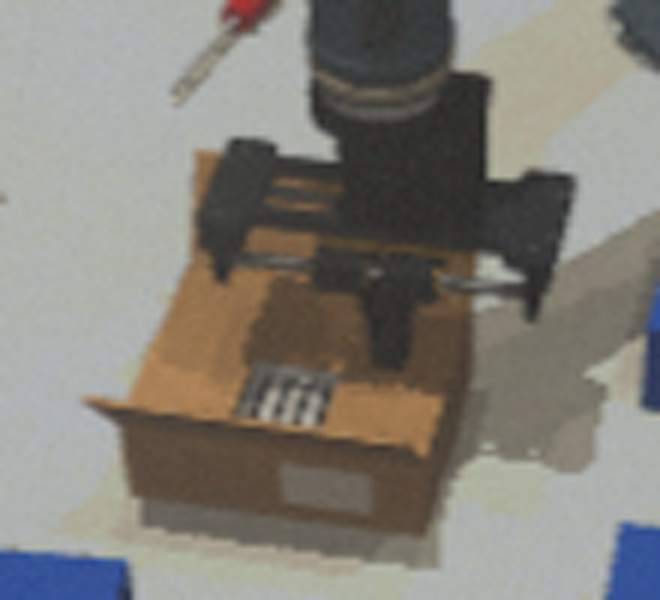

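Short_b is flat too (z 60.4, 12 N). Now lifting and going outside long_a.

play_rows([
  [[0,0,0,0.07,0,0,0],[0,0,0,0.07,0,0,0],[0,0,0,0.07,0,0,0],[0,0,0,0.07,0,0,0],[0,-0.043,-0.0587,0,0,0,0],[0,-0.043,-0.0587,0,0,0,0],[0,-0.043,-0.0587,0,0,0,0],[0,-0.043,-0.0587,0,0,0,0],[0,-0.043,-0.0587,0,0,0,0],[0,0,0,0,0,0,0]],
])

```text
time: 10.35
ee_pos: [0.4204, -0.1567, 0.3537]
tcp_rot: [3.114, 0.414, -0.003]
ft_force: [0.2, 0.3, 0.8]
grip_width: 0.0002
```

```bash
python3 - <<'E'
from h import *
t=st(); p,d=shot('scene','9',(175,120,295,230),5)
X,Y,Z=flaps('scene',d)
for nm,k,h in(('a',(Y>-80)&(Y<-30)&(abs(X)<50),0),('b',(Y<80)&(Y>30)&(abs(X)<50),0)):
    k&=(Z>45)&(Z<120); print(nm,k.sum(),np.percentile(Z[k],[5,50,95]))
k=(X<-70)&(X>-120)&(abs(Y)<80)&(Z>72)&(Z<125)
if k.sum(): print('la',k.sum(),np.median(np.arctan2(Z[k]-60,X[k]+68)),X[k].min(),Z[k].max())
E
```

```text
t 10.35 tip_c [-125.1  -44.3] z 171.7 tcp [ 0.4204 -0.1567  0.3537] jawyaw -74.8 toolz [-0.002 -0.    -1.   ] F [0.2 0.3 0.8] q [-0.44  0.19  0.81  2.14 -0.18  0.88 -0.84] g 0.0002304976076190612
a 291 [57.83102568 60.44402754 63.2067506 ]
b 299 [58.21638105 60.47831875 63.1587202 ]
la 667 1.9396246543524707 -96.83840499031706 122.15022100008852
```

View pics/scene9.png

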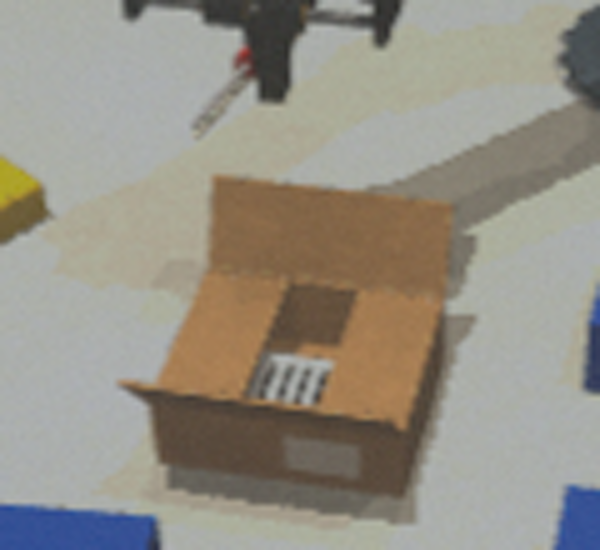

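Both short flaps read 60.4 mm, as they should when closed. Now folding long_a.

play_rows([
  [[0,0,0,-0.045,0,0,0],[0,0,0,-0.045,0,0,0],[0,0,0,-0.045,0,0,0],[0,0,0,-0.045,0,0,0],[0,0.0241,0.0066,0,0,0,0],[0,0.0241,0.0066,0,0,0,0],[0,0.0241,0.0066,0,0,0,0],[0,0.0241,0.0066,0,0,0,0],[0,0.0241,0.0066,0,0,0,0],[0,0.0241,0.0066,0,0,0,0],[0,0.0241,0.0066,0,0,0,0],[0,0,0,0,0,0,0]],
])

```text
time: 11.4
ee_pos: [0.4941, -0.1327, 0.2826]
tcp_rot: [3.111, 0.431, 0.004]
ft_force: [0.6, 0.2, 0.3]
grip_width: 0.0005
```

```bash
python3 - <<'E'
from h import *
t=st(); p,d=shot('scene','10',(175,120,295,230),5)
E
```

```text
t 11.40 tip_c [-46.8 -41. ] z 100.6 tcp [ 0.4941 -0.1327  0.2826] jawyaw -74.2 toolz [ 0.003 -0.001 -1.   ] F [0.6 0.2 0.3] q [-0.36  0.42  0.69  2.07 -0.38  0.78 -0.73] g 0.0004676681264085617
```

View pics/scene10.png

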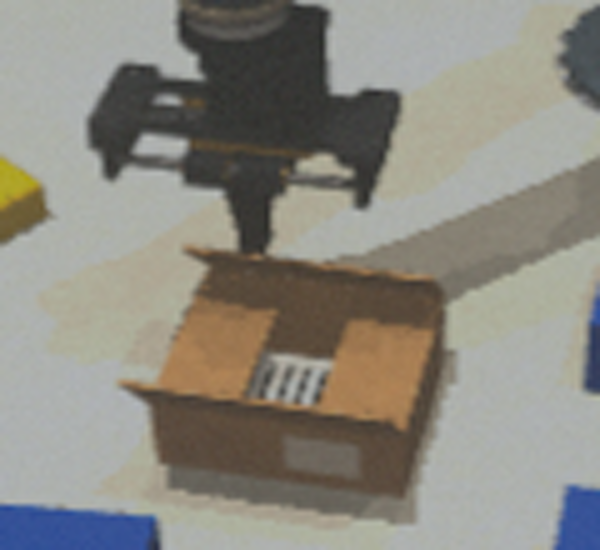

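play_rows([
  [[0,0.0096,0.0026,-0.0158,0,0,0],[0,0.0096,0.0026,-0.0158,0,0,0],[0,0.0096,0.0026,-0.0158,0,0,0],[0,0.0096,0.0026,-0.0158,0,0,0],[0,0.0096,0.0026,-0.0158,0,0,0],[0,0.0096,0.0026,-0.0158,0,0,0],[0,0,0,0,0,0,0],[0,0,0,0,0,0,0]],
])

```text
time: 12.12
ee_pos: [0.5134, -0.1286, 0.2459]
tcp_rot: [-3.109, -0.425, 0.007]
ft_force: [-11.0, 0.5, 28.3]
grip_width: 0.0006
```

```bash
python3 - <<'E'
from h import *
t=st(); c=1000*(t[:2]-C0)@Rc; print(go(130-c[0],-c[1]))
p,d=shot('scene','11',(175,120,295,230),5)
E
```

```text
t 12.12 tip_c [-28.4 -41. ] z 63.9 tcp [ 0.5134 -0.1286  0.2459] jawyaw -74.4 toolz [-0.005  0.003 -1.   ] F [-11.    0.5  28.3] q [-0.32  0.5   0.64  2.05 -0.45  0.73 -0.7 ] g 0.0006190719831244049
[0.3548 0.2033]
```

View pics/scene11.png

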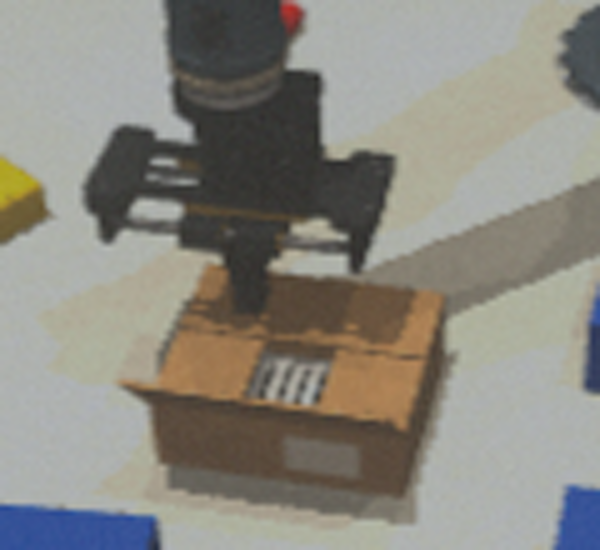

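Long_a is flat (z 63.9, 28 N). Now over to long_b.

play_rows([
  [[0,0,0,0.05,0,0,0],[0,0,0,0.09,0,0,0],[0,0,0,0.09,0,0,0],[0,0.072,0.041,0.01,0,0,0],[0,0.072,0.041,0,0,0,0],[0,0.072,0.041,0,0,0,0],[0,0.072,0.041,0,0,0,0],[0,0.072,0.041,0,0,0,0],[0,0,0,0,0,0,0]],
])

```text
time: 12.92
ee_pos: [0.6635, -0.0393, 0.3385]
tcp_rot: [-3.109, -0.441, -0.005]
ft_force: [0.4, 2.0, 0.0]
grip_width: 0.0004
```

```bash
python3 - <<'E'
from h import *
t=st(); p,d=shot('scene','12',(175,120,295,230),5)
E
```

```text
t 12.92 tip_c [141.3   4.9] z 156.5 tcp [ 0.6635 -0.0393  0.3385] jawyaw -73.9 toolz [ 0.003  0.002 -1.   ] F [0.4 2.  0. ] q [-0.46  0.58  0.67  1.66 -0.41  1.04 -0.94] g 0.00044176085336761396
```

View pics/scene12.png

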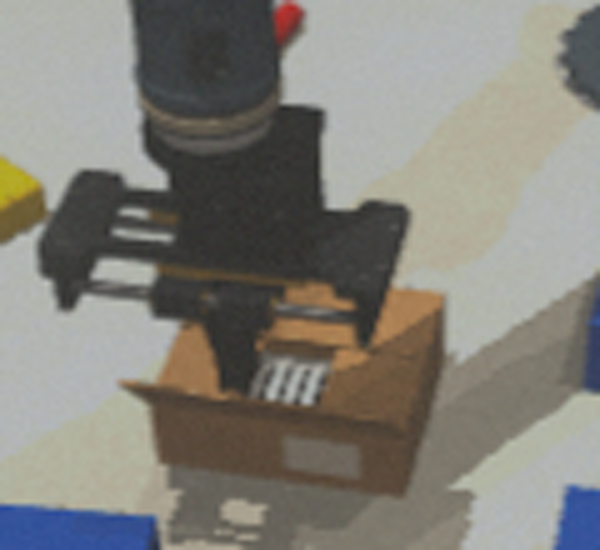

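play_rows([
  [[0,0,0,-0.051,0,0,0],[0,0,0,-0.051,0,0,0],[0,0,0,-0.051,0,0,0],[0,-0.0251,-0.0069,0,0,0,0],[0,-0.0251,-0.0069,0,0,0,0],[0,-0.0251,-0.0069,0,0,0,0],[0,-0.0251,-0.0069,0,0,0,0],[0,-0.0251,-0.0069,0,0,0,0],[0,-0.0251,-0.0069,0,0,0,0],[0,-0.0251,-0.0069,0,0,0,0],[0,-0.0251,-0.0069,0,0,0,0],[0,0,0,0,0,0,0]],
])

```text
time: 13.97
ee_pos: [0.5758, -0.0687, 0.279]
tcp_rot: [-3.112, -0.424, 0.004]
ft_force: [0.0, -1.0, -0.9]
grip_width: 0.0006
```

```bash
python3 - <<'E'
from h import *
t=st(); p,d=shot('scene','13',(175,120,295,230),5)
E
```

```text
t 13.97 tip_c [48.  -0.2] z 97.0 tcp [ 0.5758 -0.0687  0.279 ] jawyaw -74.5 toolz [-0.003  0.001 -1.   ] F [ 0.  -1.  -0.9] q [-0.44  0.53  0.66  1.91 -0.43  0.85 -0.86] g 0.0006063160244235301
```

View pics/scene13.png

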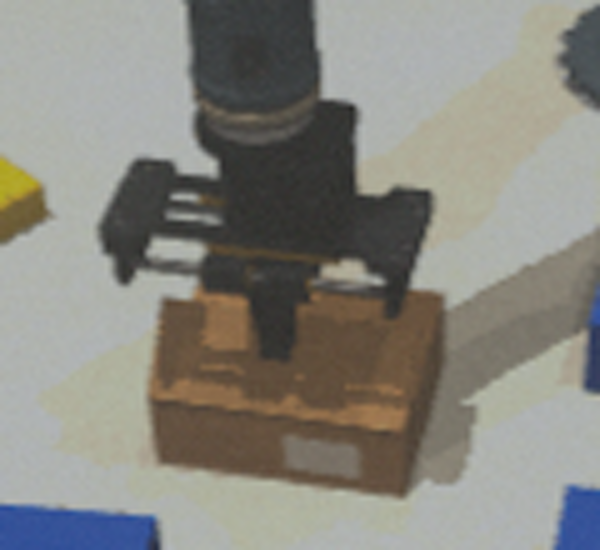

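play_rows([
  [[0,-0.0096,-0.0026,-0.0143,0,0,0],[0,-0.0096,-0.0026,-0.0143,0,0,0],[0,-0.0096,-0.0026,-0.0143,0,0,0],[0,-0.0096,-0.0026,-0.0143,0,0,0],[0,-0.0096,-0.0026,-0.0143,0,0,0],[0,-0.0096,-0.0026,-0.0143,0,0,0],[0,0,0,0,0,0,0],[0,0,0,0,0,0,0]],
])

```text
time: 14.68
ee_pos: [0.5562, -0.0738, 0.2464]
tcp_rot: [-3.111, -0.427, -0.005]
ft_force: [-0.5, 3.1, 15.0]
grip_width: 0.0006
```

```bash
python3 - <<'E'
from h import *
t=st()
E
```

```text
t 14.68 tip_c [28.8 -0. ] z 64.4 tcp [ 0.5562 -0.0738  0.2464] jawyaw -74.4 toolz [ 0.003  0.002 -1.   ] F [-0.5  3.1 15. ] q [-0.42  0.54  0.63  1.98 -0.46  0.76 -0.81] g 0.0005535622770816529
```

Long_b is down (z 64.4, 15 N). I'll lift off and move clear of the carton to check.

play_rows([
  [[0,0,0,0.04,0,0,0],[0,0,0,0.08,0,0,0],[0,0,0,0.08,0,0,0],[0,0,0,0.08,0,0,0],[0,0,0.09,0.02,0,0,0],[0,0,0.09,0.02,0,0,0],[0,0,0.09,0,0,0,0],[0,0,0.09,0,0,0,0],[0,0,0.09,0,0,0,0],[0,0,0.09,0,0,0,0],[0,0,0.09,0,0,0,0],[0,0,0,0,0,0,0]],
])

```text
time: 15.68
ee_pos: [0.554, 0.1872, 0.3711]
tcp_rot: [-3.106, -0.447, 0.003]
ft_force: [0.0, 1.2, -0.3]
grip_width: 0.0004
```

```bash
python3 - <<'E'
from h import *
t=st(); shot('scene','14'); p,d=shot('top','14')
X,Y,Z=flaps('top',d)
for x in range(-65,70,10):
    print(x,[int(np.nanmedian(Z[(abs(X-x)<5)&(abs(Y-y)<8)])) if ((abs(X-x)<5)&(abs(Y-y)<8)).any() else None for y in range(-75,80,15)])
a=np.load('pics/top0p.npy').astype(int); hs=lambda q:cv2.cvtColor(q.astype(np.uint8),cv2.COLOR_RGB2HSV)
for q in(a,p): 
    h=hs(q); 
    for nm,lo,hi,roi in(('meter',(22,120,90),(35,255,255),(340,160,420,230)),('tape',(8,60,60),(22,255,255),(70,185,130,240)),('screw',(170,120,90),(180,255,255),(340,270,380,330))):
        m=cv2.inRange(h,lo,hi); x0,y0,x1,y1=roi; ys,xs=np.nonzero(m[y0:y1,x0:x1]); print(nm,len(xs),xs.mean()+x0 if len(xs) else 0,ys.mean()+y0 if len(xs) else 0)
E
```

```text
t 15.68 tip_c [ 94.6 252.8] z 189.1 tcp [0.554  0.1872 0.3711] jawyaw -73.6 toolz [-0.002  0.003 -1.   ] F [ 0.   1.2 -0.3] q [-0.92  0.41  0.69  1.82 -0.31  1.02 -1.39] g 0.00044807896205159266
-65 [60, 49, 58, 50, 54, 54, 55, 51, 51, 43, 51]
-55 [63, 62, 63, 63, 63, 63, 63, 65, 63, 62, 63]
-45 [63, 63, 62, 64, 63, 63, 63, 64, 63, 63, 63]
-35 [63, 63, 63, 63, 62, 63, 63, 63, 63, 63, 63]
-25 [62, 63, 63, 62, 62, 62, 62, 62, 62, 62, 62]
-15 [63, 63, 63, 63, 63, 63, 62, 62, 63, 62, 62]
-5 [63, 63, 63, 63, 62, 62, 61, 62, 63, 62, 63]
5 [62, 62, 61, 61, 61, 63, 62, 61, 62, 60, 61]
15 [63, 62, 63, 62, 62, 64, 63, 63, 65, 63, 63]
25 [62, 63, 63, 61, 63, 62, 63, 62, 62, 62, 62]
35 [63, 63, 62, 62, 62, 62, 63, 63, 62, 63, 63]
45 [64, 64, 62, 61, 63, 62, 63, 63, 64, 62, 63]
55 [63, 63, 61, 64, 64, 62, 62, 62, 62, 64, 62]
65 [63, 63, 63, 62, 63, 62, 62, 63, 62, 62, 63]
meter 630 383.68888888888887 199.27142857142857
tape 516 96.81976744186046 211.3875968992248
screw 20 359.6 309.15
meter 643 383.59564541213064 199.18040435458786
tape 534 97.08052434456928 211.36704119850188
screw 14 359.92857142857144 310.14285714285717
```

View pics/scene14.png

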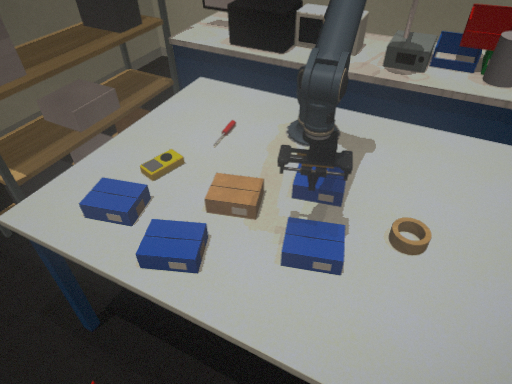

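View pics/top14.png

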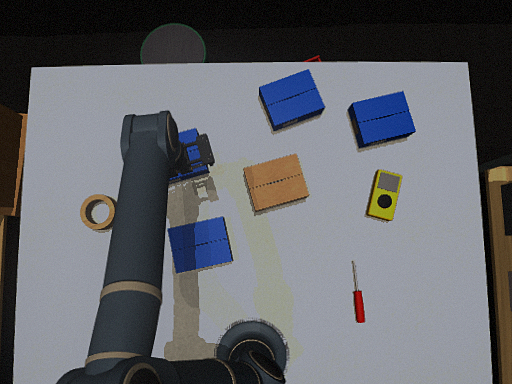

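The carton (top px (277,183), scene px (236,195)) is closed and evenly flat. The bystanders are where they were, and the arm is clear of everything.

```bash
python3 -c "
from plant import order
print(order.finish_job())"
```

```text
the job is handed in; nothing more can be done
None
```

The carton is closed with the module lying flat inside, and the job was handed in at about 15.8 s of the 51 s allowed. I tipped the module over by pushing near its top with closed fingers. Then I folded short_a, short_b, long_a and long_b, in that order, pressing each down lightly.

**Last checks:**
- **Module:** after tipping, its top read about 37 mm above the bench (38 mm expected when flat). It could not be checked again once the flaps were closed.
- **Short flaps:** both read 60.4 mm when folded (60 mm expected), before the long flaps went over them.
- **Long flaps:** the closed top read 61–65 mm all over (64 mm expected). The strip at the -x outer edge read 43–60 mm, most likely because its samples mixed in points from the carton's side.
- **Bystanders:** the meter and tape roll shifted less than 0.5 pixel in the top view. The screwdriver's colour mask shifted about 1 pixel, but from only 14–20 pixels and near nothing the arm touched.
- **Forces:** the highest wrist force I read after any move was about 30 N, while pressing long_a. I read it only at the end of each move.
- **Arm:** at hand-in it was touching nothing, with the fingertips 189 mm above the bench.

No check failed. My first camera estimate of the carton outline came out about 6 mm small in each direction (164 x 130 mm instead of 170 x 136 mm). I used its centre, and the pushes all worked from that.

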